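# Pop open the clipper-blade case and lead its lid back

## Task

Press the release button on the front ledge of the clipper-blade case so that its sprung lid pops up, then steady the lid with the fingers and lead it gently back until it rests fully open on its stop, ready for a blade to be taken out. Do not flick or slam the lid, and leave everything else on the station where it is.

Things in the scene. Friction and masses are not known exactly. Their poses are not given: they have to be found in the camera images.
- case: Grey plastic clipper-blade case, fixed on the 3 mm black mat. Origin: under the centre of its box part; local -x is the front (towards the robot, up to 0.35 rad of yaw), z up. Box 90 mm deep (x -45 to 45), 130 mm wide, walls 60 mm high. A solid ledge in front, 40 mm high, 130 mm wide, x -105 to -45, carries the button at x = -80, y = 0. A flat lid covers the box.
- button_top (a point): Centre of the top face of the release button: a plain aluminium disc, 28 mm in diameter, standing 9 mm proud of the ledge (49 mm above the case's underside) in a dark steel collar 38 mm across. It sits 33 mm in front of the lid's front edge.
- button (a joint): Travel of the release button in m, 0 out to 0.006 pressed fully down. Sprung: starts moving at 2 N, fully down at 5 N. The catch lets the lid go at about 0.003.
- lid (a joint): Lid angle in rad: 0 shut, 1.57 upright, 1.9 fully open on its stop. A catch holds it shut; once released, a spring plunger throws it up, it bobs (to at most 1.1) and rests ajar on the plunger at 1.0. Let go before upright it falls back to 1.0; past upright its weight carries it to the stop, where it stays. Over 5 rad/s counts as flicked or slammed.
- lid_edge (a point): Middle of the lid's free (front) edge, at half its thickness; moves with the lid, 92 mm from the hinge line. Its height is about 67 mm above the table when shut, 144 mm when ajar, 159 mm when upright.
- lid_hinge (a point): Middle of the lid's hinge line, which runs along the case's y at the back: local (45, 0, 64) mm of the case, fixed. The lid is a grey plate with an aluminium inlay, about 120 g, 92 mm deep, 130 mm wide, 8 mm thick, with a small catch toe (8 mm) under its left front corner. Shut fingertips pushing its inner face about 30 mm above the hinge at 0.05 m/s lead it gently (under 1 N).
- turntable: Lazy susan: round wooden platter 250 mm across that turns freely on a fixed base, top 22 mm above the mat, origin under its centre. Stands to one side of the case. It carries the tub, dish, comb and brush.
- clippers: Loose bystander: black hair clippers with a steel head, 155 x 42 x 36 mm, lying along x between case and turntable; origin on its underside.
- bottle: Loose bystander: amber glass bottle with a black cap, 58 mm in diameter, 150 mm high, beyond the turntable and the case; origin under its centre.
- tub: Loose bystander: closed round white tub, 66 mm in diameter, 60 mm high, on the turntable; origin under its centre.
- dish: Loose bystander: small glass dish, 72 mm across, 28 mm high, on the turntable; origin under its centre.
- comb: Loose bystander: steel comb, 170 x 26 x 4 mm, flat on the turntable; origin near the middle of its underside.
- brush: Loose bystander: orange plastic pin brush, 178 mm long, 50 mm wide, pins up, flat on the turntable; origin on its underside where handle meets head.
There are look-alikes about, which are no part of the job. Leave any blue or purple look-alike of the case alone.

How it is judged:
By the outcome, as a careful person would: the job done as asked, in the order asked, and still so for the second after the job is handed in, with the robot touching nothing.
It also fails if it takes over 40 s, if anything falls off the work surface, if the arm or the gripper's body presses on something with over 40 N, if the wrist force passes 120 N, or if a joint passes its speed limit or range.

## Robot

A 7-joint arm with a two-finger parallel gripper is mounted at the origin on the work surface. World frame = base frame: x ahead of the robot, y to its left, z up, the work surface at z = 0. Lengths are in mm, angles in rad, forces in N, time in s.
With the tool pointing down it reaches from about 400 to 875 mm from the base axis. Payload 4.4 kg.
Tool frame: the origin (TCP) lies midway between the tips of the shut fingers; the grasp point (between the pads) lies ctrl.grip_depth behind it (ctrl.grip_depth is the distance from the TCP to the grasp point, in mm); z points along the fingers, y is the line along which they close (so a half turn about z gives the same grasp; the last joint's range is limited). The gripper opens to 85 mm and grips with 20 to 120 N. Pads are 22 mm wide; open, the fingers measure 114 mm over their backs; the gripper's body (76 mm by 85 mm) begins 54 mm behind the grasp point. The pads swing forward as they close: fully open they stand 13 mm farther back than shut.
Start: joints at [1.13, 0.628, 0.038, 1.517, -0.027, 0.996, -0.02], TCP at [237.984, -604.881, 231.313] pointing down, gripper open.
Joint ranges: [-3.06, 3.06], [-0.37, 2.12], [-1.25, 1.32], [0.18, 2.47], [-1.1, 4.24], [0.23, 1.98], [-2.94, 2.94]. Speed limits (rad/s): [2.57, 2.57, 3.14, 3.14, 3.14, 3.14, 3.14].

## Interface

Orientations are given as [roll, pitch, yaw] about the fixed x, y, z axes, in that order (R = Rz(yaw) Ry(pitch) Rx(roll)).
In Python, from cell import ctrl gives the robot as it stands.
- The arm moves only by the tool carry_out, never from a script. Its argument "deltas" is one flat list of numbers, 7 for each row, row after row: the turn, a rotation vector about the tool's x, y, z in degrees, then the shift along the tool's x, y, z in m, then the closure, from -1 (fully open) to 1 (shut). In form: [wx, wy, wz, dx, dy, dz, claw, wx, wy, wz, dx, dy, dz, claw, ...]. A call has 1 to 12 rows; each row shifts and turns the commanded pose from where the row before left it, along the tool's axes as they then stand; what a row does not reach is not made up. A row lasts 1/8 s, in which the tool goes at most 62.5 mm and 10.7 degrees, less where a joint would pass 70% of its speed; a pose out of reach is approached as far as the arm can. A call with a gripper value outside its range is refused whole. The fingers move at their own pace and stop on an object; the grip force is fixed at half the most. Time passes only in rows, so rows that do not move let the fingers close. It gives the time, the measured TCP pose, the force, the opening and the grip force at its end, in the units of the state.
- ctrl.read_state(): the state, without advancing time (a new reading comes with each control period).
- ctrl.get_image(name): name is "scene" or "top" or "wrist"; returns the picture (384x512x3 uint8, red, green, blue); there is no depth.
- ctrl.calibration(name): a dict with "mtx" (3x3 intrinsics, pixels), "R" (3x3) and "t" (3): a world point X has camera coordinates R X + t. Camera axes: x right, y down, z forward; pixel columns grow to the right and rows downward; lengths in mm; the calibration is good to about 2 mm. A picture is of the moment at which its call begins: read the wrist's pose just before it. calibration takes no time and is no camera call; for the wrist camera it gives the pose at the moment of the call.
- ctrl.finish_job(): hands the job in; it is judged then, once.
The state is a dict: "clock": time; "qpos": joint angles; "qd": joint speeds; "tau": joint torques, N m; "eef_pos": TCP position; "tool_rot": TCP orientation; "force": force on the tool from outside, world axes, zero at the start; "torque": the same for the moment, N m; "width": finger opening in mm; "gripper_force": force on a finger pad.
Only numpy, scipy, OpenCV 4.12 (cv2) and the standard library are available. Lean on these libraries where they do the work, as an engineer would, in place of code of your own. Each camera call takes 0.05 s, during which the arm holds its last target. There are 200 camera calls.

## Working session

There is one attempt and no reset: what is moved stays moved. The work goes in short steps, Python scripts to look and compute and a tool call to move; the robot and the scene stay as the last step left them, time stands still between calls to the robot, and variables do not carry over. Pictures are saved under pics/ and viewed, at most 10 in all, crops included, and the job is handed in when it is done.

Besides the shell and the picture viewer there is one more tool, called after "Emit:" as name(argument=value, ...), one argument or row to a line, values as JSON. carry_out: Moves the arm, as the interface text tells. Its arguments: {"type":"object","properties":{"deltas":{"type":"array"}},"required":["deltas"]}

```bash
mkdir -p pics
python3 - <<'E'
from cell import ctrl
import cv2,numpy as np
s=ctrl.read_state();print(s['clock'],s['eef_pos'],s['tool_rot'],s['width'],ctrl.grip_depth)
a=ctrl.get_image("top");b=ctrl.get_image("scene")
for n,i in(("top",a),("scene",b)):
    cv2.imwrite(f"pics/{n}0.png",i[:,:,::-1]); c=ctrl.calibration(n);print(n,c)
E
```

```text
0.0 [ 237.75997635 -604.28569491  230.40035089] [-3.13972123e+00  2.88451318e-05  3.74839018e-01] 84.96267325002916 18.700000000000003
top {'mtx': array([[422.46401131,   0.        , 258.18185824],
       [  0.        , 422.46401131, 189.76286158],
       [  0.        ,   0.        ,   1.        ]]), 'R': array([[-2.35327637e-04, -9.99888046e-01, -1.49613130e-02],
       [-9.96440075e-01,  1.49575851e-03, -8.42908088e-02],
       [ 8.43037506e-02,  1.48882158e-02, -9.96328871e-01]]), 't': array([ 214.2895039 ,  616.54051713, 1389.20854037])}
scene {'mtx': array([[456.13220163,   0.        , 253.81686704],
       [  0.        , 456.13220163, 192.02851127],
       [  0.        ,   0.        ,   1.        ]]), 'R': array([[-0.65124364,  0.75886501, -0.00237059],
       [ 0.65356643,  0.55928537, -0.50995176],
       [-0.38565871, -0.33365218, -0.86019973]]), 't': array([ 234.00226858, -506.85392466, 1822.49982821])}
```

View pics/top0.png

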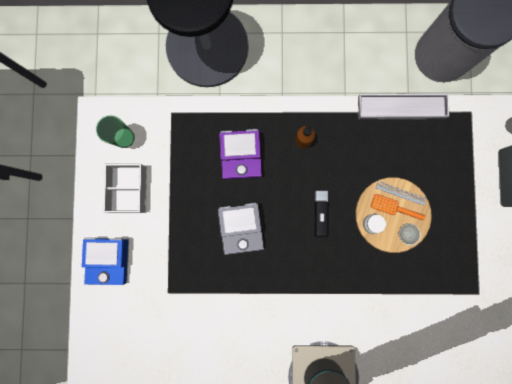

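View pics/scene0.png

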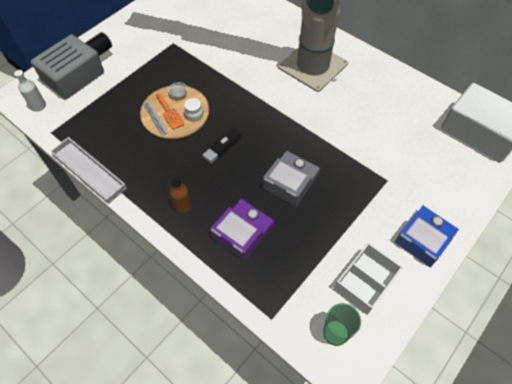

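Top view, three candidates: grey case at (241,228), purple at (240,153), blue at (104,261). The grey one on the mat, with its button at (242,244) towards the robot, fits; the other two are look-alikes. I'll confirm this in an enlarged crop and measure there.

Run:
```python
import cv2
i=cv2.imread("pics/top0.png")[195:265,205:280]
cv2.imwrite("pics/crop.png",cv2.resize(i,None,fx=8,fy=8,interpolation=cv2.INTER_CUBIC))
```

```text
(no output)
```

View pics/crop.png

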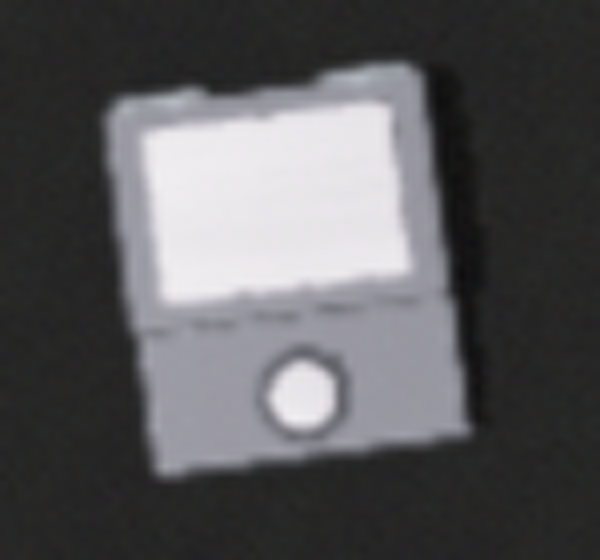

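Confirmed: grey case with aluminium inlay. The button is at crop (303,396), the ledge's front corners at (158,477) and (472,432), and the lid's front corners at (133,330) and (450,293). Next I fit the pose.

```bash
cat > h.py <<'E'
import numpy as np
from cell import ctrl
from scipy.optimize import least_squares
def proj(c,X):
    p=(c["R"]@np.asarray(X,float).T).T+c["t"]; p=p@c["mtx"].T; return p[:,:2]/p[:,2:]
def world(P,L):
    x,y,a=P; L=np.asarray(L,float); c,s=np.cos(a),np.sin(a)
    return np.c_[x+c*L[:,0]-s*L[:,1],y+s*L[:,0]+c*L[:,1],L[:,2]+3]
E
python3 - <<'E'
from h import *
c=ctrl.calibration("top")
px=(np.array([(303,396),(158,477),(472,432),(133,330),(450,293)])+.5)/8-.5+[205,195]
L=[(-80,0,49),(-105,65,40),(-105,-65,40),(-47,65,68),(-47,-65,68)]
w=np.array([2,1,1,1,1])[:,None]
r=least_squares(lambda P:(w*(proj(c,world(P,L))-px)).ravel(),[500,50,0])
print(r.x); print(r.fun.reshape(-1,2)/w)
print(world(r.x,[(-80,0,49),(45,0,64),(-47,0,64)]))
# button alone
R,t,K=c["R"],c["t"],c["mtx"]; d=R.T@np.linalg.solve(K,[*px[0],1]);o=-R.T@t
print(o+d*(52-o[2])/d[2])
# scene check: projected button
print(proj(ctrl.calibration("scene"),world(r.x,[(-80,0,49)])))
E
```

```text
[5.16930869e+02 2.74719871e+02 1.29924659e-01]
[[ 0.13691893 -0.19590371]
 [-0.28041839 -0.2461917 ]
 [-0.22339356  0.22319209]
 [-0.19440064  0.71048887]
 [ 0.14852834  0.08665513]]
[[437.60513681 264.35511589  52.        ]
 [561.55159401 280.55004557  67.        ]
 [470.32700151 268.63057733  67.        ]]
[436.97046137 264.80024598  52.        ]
[[298.65663885 162.18034401]]
```

The fit is good: residuals are under 1 px, the button is at about (437, 264.5, 52), yaw is 0.13, and the scene view agrees at (299,163). The next move shuts the fingers, turns the tool to the case's yaw and travels at z = 230 by way of (500,-100).

Emit:
carry_out(
  deltas=[0,0,7,0,0,0,1,0,0,7,0,0,0,1,0,0,0,0.0325,-0.0466,0,1,0,0,0,0.0325,-0.0466,0,1,0,0,0,0.0325,-0.0466,0,1,0,0,0,0.0325,-0.0466,0,1,0,0,0,0.0325,-0.0466,0,1,0,0,0,0.0325,-0.0466,0,1,0,0,0,0.0325,-0.0466,0,1,0,0,0,0.0325,-0.0466,0,1,0,0,0,0.0325,-0.0466,0,1,0,0,0,0.0325,-0.0466,0,1],
)

```text
clock: 1.6
eef_pos: [500.1, -98.8, 231.2]
tool_rot: [3.141, 0.0, 0.13]
force: [0.6, -0.9, 0.4]
width: -0.4
gripper_force: 0.0
```

Emit:
carry_out(
  deltas=[0,0,0,-0.003,-0.0528,0,1,0,0,0,-0.003,-0.0528,0,1,0,0,0,-0.003,-0.0528,0,1,0,0,0,-0.003,-0.0528,0,1,0,0,0,-0.003,-0.0528,0,1,0,0,0,-0.003,-0.0528,0,1,0,0,0,-0.003,-0.0528,0,1,0,0,0,0,0,0,1,0,0,0,0,0,0,1],
)

```text
clock: 2.72
eef_pos: [430.5, 262.5, 231.0]
tool_rot: [3.14, 0.001, 0.131]
force: [-0.1, -0.7, -0.2]
width: 0.0
gripper_force: 0.0
```

```bash
cat >> h.py <<'E'
P=[516.93,274.72,0.13]
def where():
    s=ctrl.read_state(); e=s["eef_pos"]; c,q=np.cos(P[2]),np.sin(P[2]); d=np.array(e)[:2]-P[:2]
    print(s["clock"],np.round(e,1),np.round(s["tool_rot"],3),"case xy",np.round([c*d[0]+q*d[1],-q*d[0]+c*d[1]],1),"F",np.round(s["force"],1),"w",round(s["width"],1),"q",np.round(s["qpos"],2))
    return s
E
python3 - <<'E'
from h import *
import cv2
from scipy.spatial.transform import Rotation as Ro
s=where();w=ctrl.calibration("wrist")
T=Ro.from_euler("xyz",s["tool_rot"]).as_matrix()
print("cam in tool",T.T@(-w["R"].T@w["t"]-s["eef_pos"]))
print(proj(w,world(P,[(-80,0,49)])))
cv2.imwrite("pics/w1.png",ctrl.get_image("wrist")[:,:,::-1])
E
```

```text
2.725 [430.5 262.5 231. ] [3.14e+00 1.00e-03 1.31e-01] case xy [-87.3  -0.9] F [-0.1 -0.7 -0.2] w 0.0 q [-0.62  0.42  0.02  1.92 -0.01  0.8  -2.03]
cam in tool [  73.30803303    1.46731678 -142.61739311]
[[245.27497368 162.34171986]]
```

View pics/w1.png

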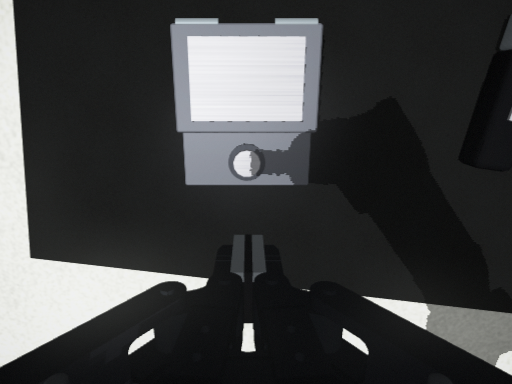

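The wrist view shows the button at (246,163), against a predicted (245.3,162.3), so the fit holds to about 1 mm. The camera sits on the lid side, but high enough to clear the lid. Next I descend to just above the button, about 6 mm in front of its centre.

Emit:
carry_out(
  deltas=[0,0,0,0.001,-0.001,0.05,1,0,0,0,0,0,0.05,1,0,0,0,0,0,0.05,1,0,0,0,0,0,0.02,1,0,0,0,0,0,0.005,1,0,0,0,0,0,0,1],
)

```text
clock: 3.52
eef_pos: [432.3, 263.6, 56.8]
tool_rot: [3.141, -0.001, 0.129]
force: [-1.1, -0.3, -0.4]
width: -0.0
gripper_force: 0.0
```

Emit:
carry_out(
  deltas=[0,0,0,0,0,0.002,1,0,0,0,0,0,0.002,1,0,0,0,0,0,0.002,1,0,0,0,0,0,0,1],
)

```text
clock: 4.03
eef_pos: [432.0, 264.6, 50.6]
tool_rot: [-3.141, -0.001, 0.131]
force: [-0.4, 0.5, 1.8]
width: -0.1
gripper_force: 1.3
```

Emit:
carry_out(
  deltas=[0,0,0,0,0,0.0015,1,0,0,0,0,0,0.0015,1,0,0,0,0,0,0,1],
)

```text
clock: 4.4
eef_pos: [432.0, 264.5, 47.4]
tool_rot: [-3.141, -0.001, 0.13]
force: [0.5, 0.5, 5.5]
width: -0.1
gripper_force: 2.1
```

Run:
```python
from h import *
import cv2
where()
i=ctrl.get_image("wrist")[:,:,::-1]; j=ctrl.get_image("scene")[:,:,::-1][120:220,240:340]
cv2.imwrite("pics/w2.png",np.hstack([cv2.resize(i,(400,300)),cv2.resize(j,(300,300),interpolation=cv2.INTER_CUBIC)]))
```

```text
4.4 [432.  264.5  47.4] [-3.141e+00 -1.000e-03  1.300e-01] case xy [-85.5   0.9] F [0.5 0.5 5.5] w -0.1 q [-0.61  0.72  0.01  2.06 -0.01  0.36 -2.03]
```

View pics/w2.png

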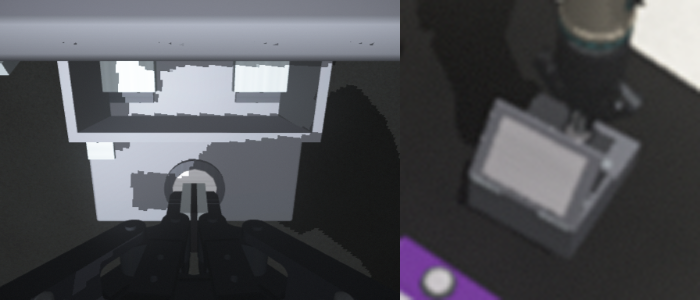

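The button is pressed at 5.5 N. The wrist view shows the box open and the lid risen at the top of the frame; the scene crop shows the lid standing ajar. q6 is near its lower limit, so I'll tilt only about 10°. Next I lift off, tilt and approach the lid edge.

Emit:
carry_out(
  deltas=[0,0,0,0,0,-0.003,1,0,0,0,0,0,-0.01,1,0,0,0,0,0,-0.03,1,0,0,0,0,0,-0.02,1,0,0,0,0.02,0,0,1,0,0,0,0.02,0,0,1,0,5,0,0,0,0,1,0,5,0,0,0,0,1,0,0,0,0,0,0,1],
)

```text
clock: 5.62
eef_pos: [468.4, 268.8, 110.0]
tool_rot: [3.139, -0.17, 0.133]
force: [0.4, -0.0, 0.4]
width: 0.4
gripper_force: 0.0
```

Run:
```python
from h import *
import cv2
where()
i=ctrl.get_image("wrist")[:,:,::-1]; j=ctrl.get_image("scene")[:,:,::-1][120:220,240:340]
cv2.imwrite("pics/w3.png",np.hstack([cv2.resize(i,(400,300)),cv2.resize(j,(300,300),interpolation=cv2.INTER_CUBIC)]))
```

```text
5.625 [468.4 268.8 110. ] [ 3.139 -0.17   0.133] case xy [-48.9   0.4] F [ 0.4 -0.   0.4] w 0.4 q [-0.71  0.6   0.12  2.08  0.05  0.31 -2.1 ]
```

View pics/w3.png

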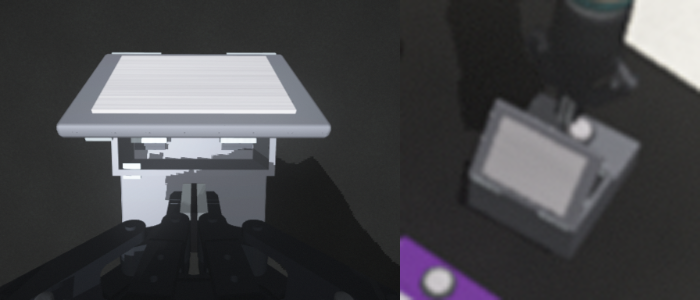

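The lid stands ajar with its front edge across (60–330, 130) in the wrist view, and the fingers are in front of it and centred. Next I move forward, then push slowly.

Emit:
carry_out(
  deltas=[0,0,0,0.0098,0,0.0017,1,0,0,0,0.0098,0,0.0017,1,0,0,0,0.0059,0,0.001,1,0,0,0,0.0039,0,0.0007,1,0,0,0,0.0049,0,0.0009,1,0,0,0,0.0049,0,0.0009,1,0,0,0,0.0049,0,0.0009,1,0,0,0,0.0049,0,0.0009,1,0,0,0,0.0049,0,0.0009,1],
)

```text
clock: 6.85
eef_pos: [525.8, 276.8, 113.0]
tool_rot: [-3.141, -0.176, 0.13]
force: [-12.1, -5.5, 35.3]
width: -0.3
gripper_force: 1.7
```

Run:
```python
from h import *
import cv2
where()
i=ctrl.get_image("wrist")[:,:,::-1]; j=ctrl.get_image("scene")[:,:,::-1][120:220,240:340]
cv2.imwrite("pics/w4.png",np.hstack([cv2.resize(i,(400,300)),cv2.resize(j,(300,300),interpolation=cv2.INTER_CUBIC)]))
```

```text
6.85 [525.8 276.8 113. ] [-3.141 -0.176  0.13 ] case xy [9.  0.9] F [-12.1  -5.5  35.3] w -0.3 q [-0.64  0.65  0.09  1.95  0.05  0.39 -2.05]
```

View pics/w4.png

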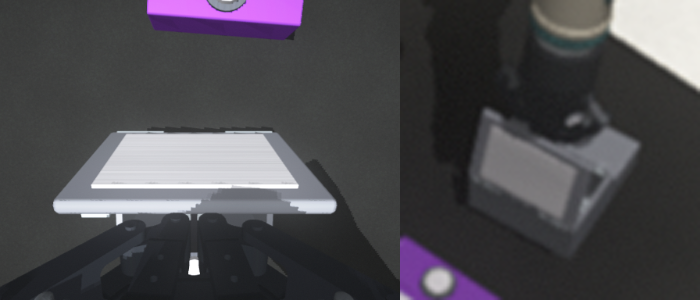

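The force reached 35 N upwards. The lid's edge has caught under the finger linkage about 40 mm above the tips. I back off gently, raise the tips by 20 mm so that the edge meets only the slim part, and try again.

Emit:
carry_out(
  deltas=[0,0,0,-0.0049,0,-0.0009,1,0,0,0,-0.0049,0,-0.0009,1,0,0,0,-0.0049,0,-0.0009,1],
)

```text
clock: 7.32
eef_pos: [510.3, 274.6, 110.0]
tool_rot: [3.141, -0.174, 0.131]
force: [-0.2, -0.9, 0.7]
width: -0.1
gripper_force: 0.1
```

Emit:
carry_out(
  deltas=[0,0,0,-0.0049,0,-0.0009,1,0,0,0,-0.0049,0,-0.0009,1,0,0,0,-0.0049,0,-0.0009,1,0,0,0,-0.0049,0,-0.0009,1,0,0,0,0.0019,0,-0.0108,1,0,0,0,0.0019,0,-0.0108,1,0,0,0,0,0,0,1],
)

```text
clock: 8.2
eef_pos: [492.1, 272.6, 134.0]
tool_rot: [-3.14, -0.177, 0.13]
force: [0.3, 0.5, -0.4]
width: -0.2
gripper_force: 0.0
```

Emit:
carry_out(
  deltas=[0,0,0,0.0049,0,0.0009,1,0,0,0,0.0049,0,0.0009,1,0,0,0,0.0049,0,0.0009,1,0,0,0,0.0049,0,0.0009,1],
)

```text
clock: 8.7
eef_pos: [511.1, 274.6, 132.0]
tool_rot: [3.141, -0.174, 0.13]
force: [-0.9, 0.8, 0.1]
width: 0.2
gripper_force: 0.2
```

Emit:
carry_out(
  deltas=[0,0,0,0.0039,0,0.0007,1,0,0,0,0.0039,0,0.0007,1],
)

```text
clock: 8.95
eef_pos: [518.8, 275.7, 132.2]
tool_rot: [3.142, -0.174, 0.13]
force: [0.2, 0.7, -0.8]
width: -0.1
gripper_force: 0.1
```

Run:
```python
from h import *
import cv2
where()
i=ctrl.get_image("wrist")[:,:,::-1]; j=ctrl.get_image("scene")[:,:,::-1][120:220,240:340]
cv2.imwrite("pics/w5.png",np.hstack([cv2.resize(i,(400,300)),cv2.resize(j,(300,300),interpolation=cv2.INTER_CUBIC)]))
```

```text
8.95 [518.8 275.7 132.2] [ 3.142 -0.174  0.13 ] case xy [2.  0.7] F [ 0.2  0.7 -0.8] w -0.1 q [-0.64  0.61  0.09  1.95  0.05  0.43 -2.06]
```

View pics/w5.png

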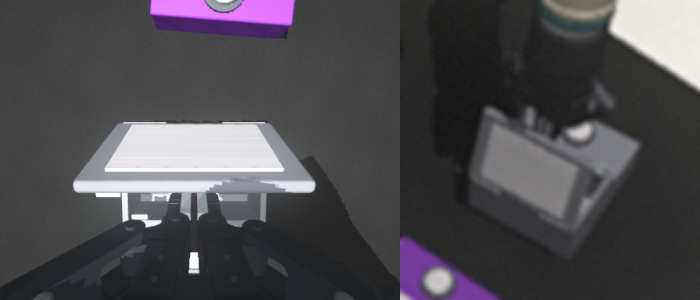

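The finger pads are now under and behind the lid edge, at image (165–220, 190). The lid is rising and the force is below 1 N. I keep going slowly.

Emit:
carry_out(
  deltas=[0,0,0,0.0039,0,0.0007,1,0,0,0,0.0039,0,0.0007,1,0,0,0,0.0039,0,0.0007,1],
)

```text
clock: 9.43
eef_pos: [530.7, 277.3, 132.3]
tool_rot: [-3.142, -0.175, 0.13]
force: [-0.5, -0.7, -0.1]
width: 0.2
gripper_force: 0.1
```

Emit:
carry_out(
  deltas=[0,0,0,0.0039,0,0.0007,1,0,0,0,0.003,0,0.0005,1,0,0,0,0.003,0,0.0005,1],
)

```text
clock: 9.8
eef_pos: [540.5, 278.5, 132.3]
tool_rot: [3.142, -0.175, 0.13]
force: [-0.3, 1.3, 1.0]
width: 0.1
gripper_force: 0.1
```

Emit:
carry_out(
  deltas=[0,0,0,0.002,0,0.0003,1,0,0,0,0.002,0,0.0003,1,0,0,0,0.002,0,0.0003,1,0,0,0,0.002,0,0.0003,1],
)

```text
clock: 10.3
eef_pos: [548.4, 279.6, 132.5]
tool_rot: [-3.142, -0.175, 0.13]
force: [-0.3, 0.4, 0.1]
width: -0.2
gripper_force: 0.0
```

Emit:
carry_out(
  deltas=[0,0,0,0.002,0,0.0003,1,0,0,0,0.002,0,0.0003,1,0,0,0,0.002,0,0.0003,1,0,0,0,0.002,0,0.0003,1],
)

```text
clock: 10.8
eef_pos: [556.5, 280.6, 132.7]
tool_rot: [3.142, -0.175, 0.13]
force: [1.1, -0.2, 0.3]
width: 0.1
gripper_force: 0.0
```

Run:
```python
from h import *
import cv2
where()
i=ctrl.get_image("wrist")[:,:,::-1]; j=ctrl.get_image("scene")[:,:,::-1][120:220,240:340]
cv2.imwrite("pics/w6.png",np.hstack([cv2.resize(i,(400,300)),cv2.resize(j,(300,300),interpolation=cv2.INTER_CUBIC)]))
```

```text
10.8 [556.5 280.6 132.7] [ 3.142 -0.175  0.13 ] case xy [40.   0.7] F [ 1.1 -0.2  0.3] w 0.1 q [-0.6   0.65  0.08  1.85  0.05  0.48 -2.03]
```

View pics/w6.png

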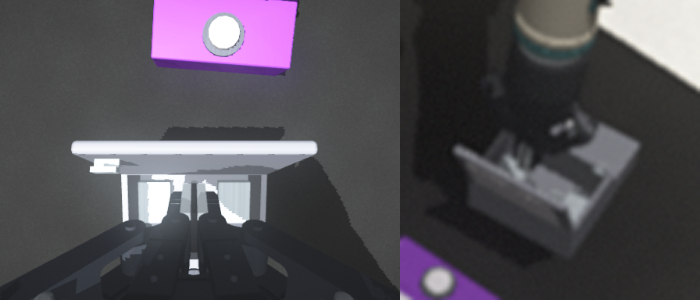

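The lid's inner face and toe are now visible and its edge is at about (194,149) in the half-size view, so it has gone past upright. I check the angle while backing off.

Emit:
carry_out(
  deltas=[0,0,0,-0.0098,0,-0.0017,1,0,0,0,-0.0197,0,-0.0035,1,0,0,0,-0.0295,0,-0.0052,1,0,0,0,-0.0295,0,-0.0052,1,0,0,0,0,0,-0.04,1,0,0,0,0,0,-0.04,1,0,0,0,0,0,0,1],
)

```text
clock: 11.78
eef_pos: [453.9, 268.2, 214.3]
tool_rot: [-3.138, -0.179, 0.131]
force: [0.1, -0.3, -0.4]
width: 0.2
gripper_force: 0.0
```

Run:
```python
from h import *
import cv2
where()
w=ctrl.calibration("wrist"); i=ctrl.get_image("wrist")[:,:,::-1].copy()
for n,c in(("wrist",w),("top",ctrl.calibration("top"))):
  for th in(1.57,1.75,1.9):
    print(n,th,np.round(proj(c,world(P,[(45-92*np.cos(th),y,64+92*np.sin(th)) for y in(65,-65)])).ravel(),1))
t=ctrl.get_image("top")[:,:,::-1]
cv2.imwrite("pics/w7.png",np.hstack([i[:,:],cv2.resize(t[100:292,200:340],(280,384))]))
```

```text
11.775 [453.9 268.2 214.3] [-3.138 -0.179  0.131] case xy [-63.4   1.7] F [ 0.1 -0.3 -0.4] w 0.2 q [-0.74  0.41  0.13  2.03  0.06  0.54 -2.11]
wrist 1.57 [143.4  54.  354.6  54.2]
wrist 1.75 [143.2  26.8 354.8  27. ]
wrist 1.9 [144.3   6.4 353.9   6.6]
top 1.57 [214.3 207.1 256.8 201.5]
top 1.75 [213.7 201.7 256.1 196.2]
top 1.9 [213.3 197.5 255.5 191.9]
```

View pics/w7.png

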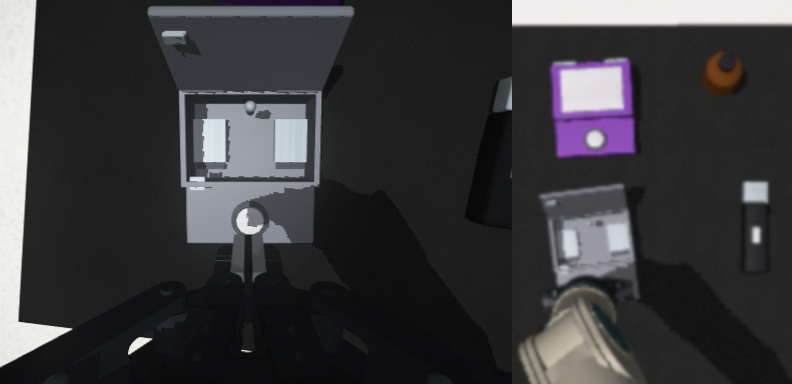

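The lid edge lies at rows 7–15, from (148,10) to (353,10). That matches 1.9 rad (row 6.5) and not 1.75 (row 27), so the lid is fully open on its stop. The robot is clear and the clippers, bottle and purple case haven't moved, so I hand the job in.

```bash
python3 -c "
from cell import ctrl
print(ctrl.finish_job())"
```

```text
the job is handed in; nothing more can be done
None
```

I pressed the release button on the grey case and led the popped lid back to its stop, fully open at about 1.9 rad by the wrist view; on the first try the lid edge caught on the finger linkage (about 38 N on the tool when read, near the 40 N limit), so I backed off, raised the tips and led it back at about 1 N, with the robot clear and the job handed in at about 12 s.

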